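# Pry open the jammed instrument case

### The job

The snap lid of the steel instrument case has jammed shut: find the open gap of the vent in the middle of its front rim, work the blade of the blue-handled spatula in there, lever the lid up off its catches, and then push the lid right over with the spatula until it stays fully open by itself. Finally lay the used spatula down inside the steel tray. Touch the case with the spatula only, never with the gripper or arm, do not tip or shove the case, which stands loose, and leave everything else where it is.

Things in the scene. Friction and masses are not known exactly. Their poses are not given: they have to be found in the camera images.
- case: Stainless steel instrument case, 110 mm deep (x) x 190 mm wide (y) x 63.5 mm high with its lid, about 1.5 kg, loose on the board. Origin: centre of its underside (rubber feet); x points to its back (the hinge), the vented front faces -x. Hollow, free inside from 25 to 56 mm up. Lifting the lid straight up tips the case back, levering with the blade far in (over 40 mm) tips it forward.
- lid_edge (a point): Middle of the lid's front edge, at its underside. The lid is a flat steel plate 3 mm thick, flush with the walls all round; shut, its underside is 60.5 mm and its top 63.5 mm above the case's underside.
- lid_hinge (a point): Middle of the lid's hinge axis, at the back upper edge of the case, 60.5 mm above the case's underside, 110 mm behind the front edge. The axis runs along the case's y.
- lid (a joint): Angle of the lid, rad: 0 shut, 1.57 upright, 1.95 fully open against its stop, where it stays by itself (short of upright it falls back). Two sprung ball catches inside the front corners hold the shut lid with about 10 N at the front edge over the first 5 mm of lift there; after about 0.09 rad it pops free and rests ajar on the catches.
- spatula: Stiff spatula 170 mm long: blue handle 83 mm long (x -85 to -2 mm), 15 mm wide, 16 mm high; then a flat steel blade 22 mm wide, 2.2 mm thick, round tip at x +85 mm, middle plane 8 mm above the handle's underside. 70 g. Origin: where handle meets blade, at the underside's height; x points to the tip, z up. At first it lies flat on the table, tip away from the robot.
- spatula_tip (a point): Tip of the spatula's blade, middle of its thickness (x +85, z 8 mm of the spatula).
- spatula_grip (a point): Good place to hold the handle, close to the centre of mass (x -25, z 8 mm of the spatula); pinch it across its 15 mm width.
- tray: Empty shallow steel tray, 220 mm (x) x 214 mm (y), rim 18 mm high, flat floor 2 mm thick, about 185 x 180 mm inside. Origin: centre of its underside.
- infusion_bottle: Bystander: clear infusion bottle, 60 x 65 x 198 mm, standing to the left of the case. Origin: centre of its underside.
- gallipot: Bystander: steel pot with cotton balls, 97 mm across, 66 mm high, at the left. Origin: centre of its underside.
- tape_roll: Bystander: roll of tape, 56 mm across, 25 mm high, lying to the left of the case. Origin: centre of its underside.
- spatula_butt (a point): End of the spatula's handle (x -85, z 8 mm of the spatula).
- board: White plastic work board, fixed, 170 mm (x) x 250 mm (y), on which the case stands. Its top is 10 to 22 mm above the table, different each time. Origin: centre of the board, 22 mm below its top.
- vent (a point): Middle of the vent in the front face: a slot 86 mm wide (case's y), 4.5 mm high (56 to 60.5 mm above the case's underside) between the cut-down front wall (3 mm thick) and the lid's underside. A dark sliding shutter right behind the wall closes it but for one gap 36 mm wide, whose middle stands up to 25 mm to either side: not measured, so look or feel for it. Open inside behind the gap.

How it is judged:
On the way, in this order (a step that is already met when the one before it is completed fails the run):
1. the lid is levered up off its catches: it stands more than 0.09 rad open while the case stands flat (value of joint lid above 0.09 rad and angle between case's own z axis and vertical below 0.06 rad), for 0.1 s.
2. the lid is swung right back, more than 1.75 rad (value of joint lid above 1.75 rad), for 0.2 s.
At the end, for the whole second after the job is handed in: Lid over 1.75 rad open by itself; spatula released and at rest in the tray, both its ends inside the rim (within 100 mm of the tray's centre along x, 98 mm along y) and less than 30 mm above the tray's underside; case flat and within 20 mm of its start, tray within 40 mm of its start (value of joint lid above 1.75 rad and linear speed of each of spatula, case below 0.02 m/s and angle between case's own z axis and vertical below 0.05 rad and distance of case from where it was at the start of the episode below 0.02 m and distance of tray from where it was at the start of the episode below 0.04 m and x of spatula_tip in the frame of tray between -0.1 and 0.1 m and y of spatula_tip in the frame of tray between -0.098 and 0.098 m and z of each of spatula_tip, spatula_butt in the frame of tray below 0.03 m and x of spatula_butt in the frame of tray between -0.1 and 0.1 m and y of spatula_butt in the frame of tray between -0.098 and 0.098 m); the robot touches nothing.
It fails at once if the gripper or arm presses on the case or its lid with more than 2 N (contact force between any of the fingers, the arm and case above 2 N).
It fails at once if the case is lifted or tipped by more than 0.1 rad (angle between case's own z axis and vertical above 0.1 rad).
It fails at once if the case is shoved more than 20 mm (distance of case from where it was at the start of the episode above 0.02 m).
It fails at once if a bystander is moved by more than 30 mm (distance of any of infusion_bottle, gallipot, tape_roll from where it was at the start of the episode above 0.03 m).
It also fails if it takes over 61 s, if anything falls off the work surface, if the arm or the gripper's body presses on something with over 40 N, if the wrist force passes 120 N, or if a joint passes its speed limit or range.

### The arm

A 7-joint arm with a two-finger parallel gripper is mounted at the origin on a cart in front of the work surface, level with it; the furniture and walls round the work are solid. World frame = base frame: x ahead of the robot, y to its left, z up, the work surface at z = 0. Lengths are in m, angles in rad, forces in N, time in s.
With the tool pointing down it reaches from about 0.425 to 0.925 m from the base axis. Payload 6.8 kg.
Tool frame: the origin (TCP) lies at the very end of the fingers, on their centre line; the grasp point (between the pads) lies bot.grip_depth behind it (bot.grip_depth is the distance from the TCP to the grasp point, in m); z points along the fingers, y is the line along which they close (so a half turn about z gives the same grasp; the last joint's range is limited). The gripper opens to 85 mm and grips with 20 to 120 N. Pads are 22 mm wide; open, the fingers measure 114 mm over their backs; the gripper's body (76 mm by 85 mm) begins 54 mm behind the grasp point. The pads swing forward as they close: fully open they stand 13 mm farther back than shut.
Start: joints at [-1.418, 0.477, 0.022, 1.555, -0.011, 1.109, -0.083], TCP at [0.174, 0.652, 0.231] pointing down, gripper open.
Joint ranges: [-2.96, 2.96], [-0.34, 2.1], [-1.41, 1.46], [0.24, 2.44], [-1.37, 4.51], [0.17, 1.92], [-2.96, 2.96]. Speed limits (rad/s): [2.39, 2.39, 3.14, 3.14, 3.14, 3.14, 3.14].

### API

Orientations are given as a unit quaternion [w, x, y, z].
In Python, from station import bot gives the robot as it stands.
- The arm moves only by the tool send_rows, never from a script. Its arguments are lists of equal length, an entry for each row: "slide": the shift along the tool's x, y, z in mm, a list of three; "roll": the turn about the tool's z in degrees; "claw": the opening, from 0 (shut) to 1 (fully open). A call has exactly 8 rows; each row is the pose to reach, as a shift and turn from the pose commanded when the call began, along the tool's axes at that moment; what a row does not reach only later rows make up. A row lasts 1/12 s, in which the tool goes at most 41.7 mm and 7.16 degrees, less where a joint would pass 70% of its speed; a pose out of reach is approached as far as the arm can. A call with a gripper value outside its range is refused whole. The fingers move at their own pace and stop on an object; "force" is the grip in N (left out, the last holds). Time passes only in rows, so rows that repeat a pose let the fingers close, or fill a call up. It gives the time, the measured TCP pose, the force, the opening and the grip force at its end, in the units of the state.
- bot.get_obs(): the state, without advancing time (a new reading comes with each control period).
- bot.read_camera(name): name is "scene" or "top" or "wrist"; returns the picture (400x640x3 uint8, red, green, blue); there is no depth.
- bot.camera_model(name): a dict with "camera_matrix" (3x3 intrinsics, pixels), "camera_from_world" (4x4, takes a point from world to camera coordinates). Camera axes: x right, y down, z forward; pixel columns grow to the right and rows downward; lengths in m; the calibration is good to about 2 mm. A picture is of the moment at which its call begins: read the wrist's pose just before it. camera_model takes no time and is no camera call; for the wrist camera it gives the pose at the moment of the call.
- bot.hand_in(): hands the job in; it is judged then, once.
The state is a dict: "t": time; "q": joint angles; "joint_vel": joint speeds; "joint_torque": joint torques, N m; "eef_pos": TCP position; "tool_rot": TCP orientation; "contact_force": force on the tool from outside, world axes, zero at the start; "torque": the same for the moment, N m; "gripper_width": opening from 0.0 (shut) to 1.0 (fully open); "grasp_force": force on a finger pad.
Only numpy, scipy, OpenCV 4.12 (cv2) and the standard library are available. Lean on these libraries where they do the work, as an engineer would, in place of code of your own. Each camera call takes 0.05 s, during which the arm holds its last target. There are 200 camera calls.

## Working session

There is one attempt and no reset: what is moved stays moved. The work goes in short steps, Python scripts to look and compute and a tool call to move; the robot and the scene stay as the last step left them, time stands still between calls to the robot, and variables do not carry over. Pictures are saved under pics/ and viewed, at most 10 in all, crops included, and the job is handed in when it is done.

Besides the shell and the picture viewer there is one more tool, called after "Emit:" as name(argument=value, ...) on one line, values as JSON. send_rows: Moves the arm, as the interface text tells. Its arguments: {"type":"object","properties":{"slide":{"type":"array","items":{"type":"array","items":{"type":"number"}}},"roll":{"type":"array","items":{"type":"number"}},"claw":{"type":"array","items":{"type":"number"}},"force":{"type":"number"}},"required":["slide","roll","claw"]}

```bash
mkdir -p pics; ls
python3 - <<'E'
from station import bot
import cv2,numpy as np
print(bot.get_obs(),bot.grip_depth)
for n in("scene","top"):
    im=bot.read_camera(n); cv2.imwrite(f"pics/{n}0.png",im[:,:,::-1]); m=bot.camera_model(n); np.set_printoptions(suppress=True,precision=4);print(n,m)
E
```

```text
pics
{'t': 0.0, 'q': array([-1.41810501,  0.47779581,  0.02236767,  1.55647345, -0.01150461,
        1.10930268, -0.08314249]), 'joint_vel': array([-0.00035005, -0.00057861,  0.00076918, -0.00073709,  0.00056339,
       -0.00136664,  0.00072699]), 'joint_torque': array([ 4.74589579e-04, -5.96444106e+01,  1.60764970e+00, -2.81193262e+01,
        1.23711312e-02,  9.56888893e-03,  5.20639190e-06]), 'eef_pos': array([0.17392074, 0.65158321, 0.23031986]), 'tool_rot': array([-4.72562564e-05,  1.30050186e-01,  9.91506981e-01, -9.24153354e-04]), 'contact_force': array([-0.31300188,  1.01966506, -0.33063596]), 'torque': array([0.02685328, 0.01733598, 0.00167427]), 'grasp_force': 0.0, 'gripper_width': 0.9986536276332758} 0.0187
scene {'camera_matrix': array([[412.0008,   0.    , 317.064 ],
       [  0.    , 412.0008, 193.7642],
       [  0.    ,   0.    ,   1.    ]]), 'camera_from_world': array([[ 0.849 , -0.5282, -0.011 , -0.3616],
       [-0.3882, -0.6097, -0.6911,  0.3167],
       [ 0.3584,  0.591 , -0.7227,  0.7655],
       [ 0.    ,  0.    ,  0.    ,  1.    ]])}
top {'camera_matrix': array([[497.2584,   0.    , 327.455 ],
       [  0.    , 497.2584, 200.7331],
       [  0.    ,   0.    ,   1.    ]]), 'camera_from_world': array([[ 0.0137, -0.9996, -0.023 ,  0.1522],
       [-0.9918, -0.0107, -0.1273,  0.5393],
       [ 0.127 ,  0.0246, -0.9916,  1.2752],
       [ 0.    ,  0.    ,  0.    ,  1.    ]])}
```

View pics/scene0.png

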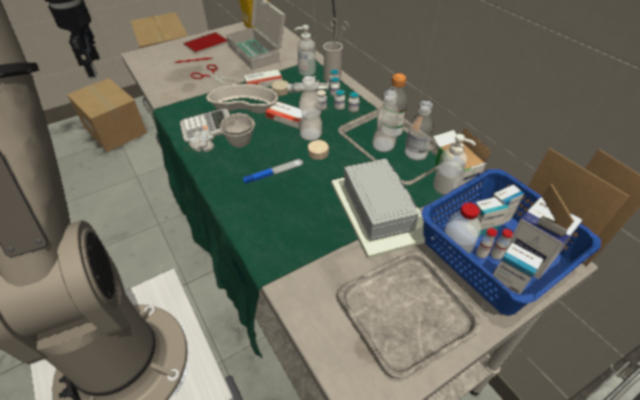

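View pics/top0.png

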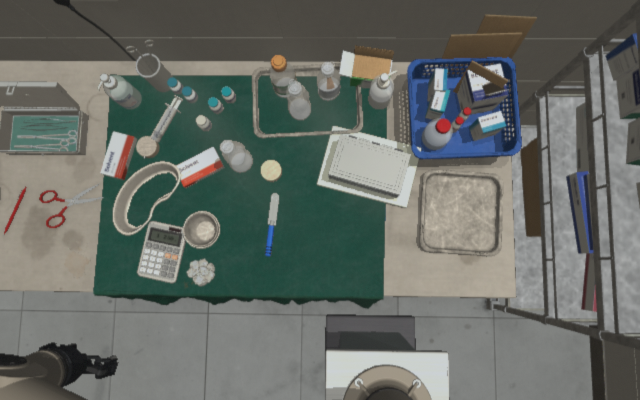

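Scene: case at about (370,165) in the top view, tray (460,213), spatula (272,225) tip up; the tape roll at (271,170) and gallipot (201,229) are to the left. I'll enlarge the crops to measure.

Run:
```python
import cv2,numpy as np
t=cv2.imread("pics/top0.png")
def c(x,y,w,h,s): return cv2.resize(t[y:y+h,x:x+w],None,fx=s,fy=s,interpolation=cv2.INTER_CUBIC)
a=c(310,120,115,96,5); b=c(255,185,38,80,6); d=c(410,162,100,99,4)
W=np.zeros((600,800,3),np.uint8); W[:480,:575]=a; W[:480,575:575+225]=b[:,:225]
cv2.imwrite("pics/c1.png",W)
```

```text
(no output)
```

View pics/c1.png

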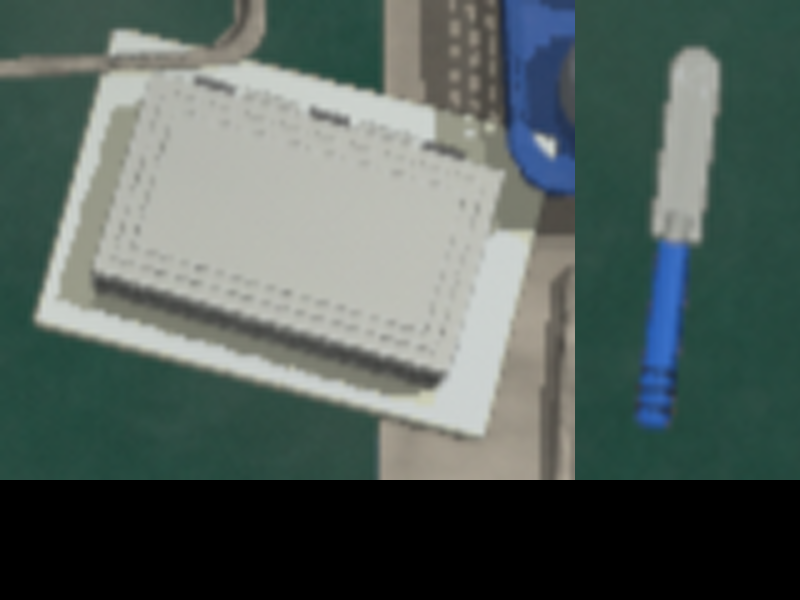

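```bash
cat > h.py <<'E'
from station import bot
import numpy as np, cv2
from scipy.spatial.transform import Rotation as R
np.set_printoptions(suppress=True,precision=4)
def pix2w(m,uv,z):
    K=m["camera_matrix"];T=m["camera_from_world"];r=T[:3,:3].T@np.linalg.solve(K,[uv[0],uv[1],1]);o=-T[:3,:3].T@T[:3,3]
    return o+r*(z-o[2])/r[2]
def proj(m,p):
    q=m["camera_from_world"]@np.append(p,1);k=m["camera_matrix"]@q[:3];return k[:2]/k[2]
def rot():
    q=bot.get_obs()["tool_rot"];return R.from_quat([q[1],q[2],q[3],q[0]]).as_matrix()
def togo(p,yaw=None):
    "shift in tool mm to bring TCP to p; tool axes in world"
    o=bot.get_obs();M=rot();print("tcp",o["eef_pos"],"slide mm",1000*M.T@(np.array(p)-o["eef_pos"]),"toolx",M[:,0],"tooly",M[:,1])
    if yaw is not None:
        x=M[:,0];a=np.arctan2(x[1],x[0]);d=np.degrees(yaw-a)
        print("roll deg (x to yaw)",-((d+180)%360-180))
E
python3 - <<'E'
from h import *
m=bot.camera_model("top")
f=lambda x,y:(310+x/5,120+y/5)
for z in(.0735,.0795,.0855):
    P=[pix2w(m,f(*p),z) for p in((97,272),(440,375),(502,172),(148,75))]
    print(z,[p[:2] for p in P],[np.linalg.norm(P[i]-P[i-1]) for i in range(4)])
t=pix2w(m,(275.3,192.8),.008);b=pix2w(m,(268,256.3),.012);d=t-b;print(t,b,np.linalg.norm(d),np.arctan2(d[1],d[0]),"grip",t-.110*d/np.linalg.norm(d))
B=[pix2w(m,f(*p),.016) for p in((37,322),(484,437),(537,232),(113,30))];print("board",B,[np.linalg.norm(B[i]-B[i-1]) for i in range(4)])
C=[pix2w(m,p,.018) for p in((424,174),(501,175),(498,255),(418,252))];print("tray",C,np.mean(C,0))
g=t-.110*d/np.linalg.norm(d);togo([g[0],g[1],.1])
E
```

```text
0.0735 [array([0.6011, 0.1538]), array([ 0.5493, -0.0224]), array([ 0.6556, -0.0547]), array([0.7055, 0.1286])] [np.float64(0.10740550448700448), np.float64(0.18360442640849028), np.float64(0.11104306652601546), np.float64(0.19002860916185754)]
0.0795 [array([0.6   , 0.1537]), array([ 0.5485, -0.0216]), array([ 0.6542, -0.0539]), array([0.7039, 0.1286])] [np.float64(0.10689531494782438), np.float64(0.1827322824886028), np.float64(0.11051559811356625), np.float64(0.18912594957283185)]
0.0855 [array([0.5989, 0.1535]), array([ 0.5476, -0.0209]), array([ 0.6528, -0.053 ]), array([0.7024, 0.1286])] [np.float64(0.10638512540864416), np.float64(0.18186013856871527), np.float64(0.10998812970111704), np.float64(0.1882232899838061)]
[0.5611 0.301  0.008 ] [0.39   0.3153 0.012 ] 0.17174802433985714 -0.08331978346779371 grip [0.4515 0.3101 0.0106]
board [array([0.584, 0.187, 0.016]), array([ 0.5244, -0.0524,  0.016 ]), array([ 0.6357, -0.0815,  0.016 ]), array([0.7458, 0.1481, 0.016 ])] [np.float64(0.16644791086826205), np.float64(0.24664697115608428), np.float64(0.11512212391212644), np.float64(0.2546180962484645)]
tray [array([ 0.6148, -0.0986,  0.018 ]), array([ 0.614 , -0.3033,  0.018 ]), array([ 0.4014, -0.2891,  0.018 ]), array([ 0.4064, -0.0807,  0.018 ])] [ 0.5091 -0.1929  0.018 ]
tcp [0.1739 0.6516 0.2304] slide mm [-356.2513 -258.1365  130.9017] toolx [-0.9662  0.2579 -0.0001] tooly [ 0.2579  0.9662 -0.0017]
```

Emit:
send_rows(slide=[[-32,-23,5],[-64,-47,10],[-97,-70,15],[-130,-94,20],[-162,-117,25],[-194,-141,30],[-227,-164,35],[-259,-187,40]], roll=[0,0,0,0,0,0,0,0], claw=[1,1,1,1,1,1,1,1])

```text
t: 0.77
eef_pos: [0.3769, 0.4027, 0.1909]
tool_rot: [-0.0, 0.13, 0.992, -0.0]
contact_force: [1.2, 0.6, -0.1]
gripper_width: 0.997
grasp_force: 0.0
```

Emit:
send_rows(slide=[[-24,-18,10],[-49,-36,25],[-73,-53,45],[-97,-71,65],[-97,-71,75],[-97,-71,75],[-97,-71,75],[-97,-71,75]], roll=[-3,-6,-9,-10.2,-10.2,-10.2,-10.2,-10.2], claw=[0.6,0.6,0.6,0.6,0.6,0.6,0.6,0.6])

```text
t: 1.43
eef_pos: [0.451, 0.3127, 0.1169]
tool_rot: [0.0, 0.041, 0.999, 0.001]
contact_force: [0.0, -0.3, -0.4]
gripper_width: 0.601
grasp_force: 0.0
```

Run:
```python
from h import *
o=bot.get_obs();print(o["t"],o["eef_pos"],o["gripper_width"],o["contact_force"],o["q"])
togo([.4515,.3101,.001],np.pi-.083)
m=bot.camera_model("wrist");im=bot.read_camera("wrist");cv2.imwrite("pics/w1.png",im[:,:,::-1])
print([proj(m,p) for p in([.4515,.3101,.008],[.5611,.301,.008],[.390,.3153,.012])]);print(m["camera_from_world"])
```

```text
1.4333 [0.451  0.3127 0.1169] 0.6013849055835826 [ 0.0016 -0.2778 -0.3551] [-0.7965  0.4118  0.0962  1.9673 -0.0567  0.7642  0.8224]
tcp [0.451  0.3127 0.1169] slide mm [ -0.7287  -2.6697 115.9048] toolx [-0.9967  0.081  -0.0001] tooly [0.081  0.9967 0.0011]
roll deg (x to yaw) 0.11155820831143615
[array([316.766, 196.131]), array([317.1538, 318.0871]), array([316.5588, 113.5996])]
[[ 0.0816  0.9967  0.0006 -0.3496]
 [ 0.9508 -0.078   0.2999 -0.4088]
 [ 0.2989 -0.0239 -0.954   0.1423]
 [ 0.      0.      0.      1.    ]]
```

View pics/w1.png

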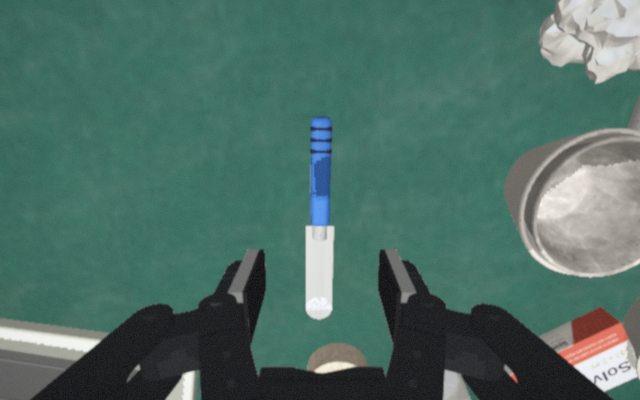

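Wrist view: butt (321,117), tip (319,318), straight between the fingers (centre ≈ column 321); so only descend.

Emit:
send_rows(slide=[[0,0,30],[0,0,60],[0,0,85],[0,0,105],[0,0,115.5],[0,0,115.5],[0,0,115.5],[0,0,115.5]], roll=[0,0,0,0,0,0,0,0], claw=[0.6,0.6,0.6,0.6,0.5,0,0,0], force=60)

```text
t: 2.15
eef_pos: [0.4518, 0.3122, 0.002]
tool_rot: [0.001, 0.041, 0.999, 0.001]
contact_force: [-0.4, -0.4, -0.2]
gripper_width: 0.155
grasp_force: 60.1
```

Emit:
send_rows(slide=[[0,0,0],[0,0,0],[0,0,0],[0,0,0],[0,0,-20],[0,0,-60],[0,0,-100],[0,0,-130]], roll=[0,0,0,0,0,0,0,0], claw=[0,0,0,0,0,0,0,0])

```text
t: 2.82
eef_pos: [0.452, 0.3112, 0.1336]
tool_rot: [0.001, 0.042, 0.999, 0.001]
contact_force: [0.3, -0.0, -0.9]
gripper_width: 0.161
grasp_force: 60.2
```

Run:
```python
from h import *
# pre-insertion: tip 70 mm ahead of front mid, camera look
togo([.575-.18*np.cos(.285),.066+.18*np.sin(.285),.13],np.pi-.285)
m=bot.camera_model("wrist");im=bot.read_camera("wrist");cv2.imwrite("pics/w2.png",im[:,:,::-1])
o=bot.get_obs();M=rot();g=o["eef_pos"]
s=-M[:,0]
for dz in(.004,.007,.010): print(dz,proj(m,g+s*.11+[0,0,dz]),proj(m,g-s*.06+[0,0,dz]))
```

```text
tcp [0.452  0.3112 0.1336] slide mm [  33.3689 -198.0127    3.3396] toolx [-0.9965  0.0832 -0.0014] tooly [0.0832 0.9965 0.0012]
roll deg (x to yaw) 11.557518295311041
0.004 [323.8234 462.6416] [324.6072 142.346 ]
0.007 [323.8634 468.5811] [324.6799 143.5082]
0.01 [323.9047 474.7128] [324.756  144.7228]
```

View pics/w2.png

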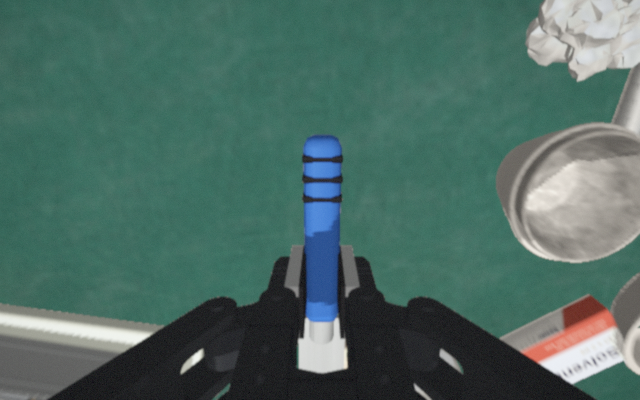

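Spatula held by the handle, butt at (322,136). Move before the case front.

Emit:
send_rows(slide=[[-5,-30,0],[-12,-60,0],[-19,-92,0],[-26,-124,0],[-33,-156,0],[-40,-188,0],[-45,-214,0],[-45,-214,0]], roll=[0,2,4,6,8,10,11.5,11.5], claw=[0,0,0,0,0,0,0,0])

```text
t: 3.53
eef_pos: [0.4786, 0.0875, 0.1307]
tool_rot: [0.0, 0.146, 0.989, -0.001]
contact_force: [0.7, 0.0, -0.7]
gripper_width: 0.156
grasp_force: 60.2
```

Run:
```python
from h import *
o=bot.get_obs();print(o["t"],o["eef_pos"],o["contact_force"],o["torque"]);M=rot();print(-M[:,0],np.arctan2(-M[1,0],-M[0,0]))
m=bot.camera_model("top");im=bot.read_camera("top")[:,:,::-1]
cv2.imwrite("pics/t2.png",cv2.resize(im[110:230,310:440],None,fx=5,fy=5,interpolation=cv2.INTER_CUBIC))
for L in(.105,.110): print(proj(m,o["eef_pos"]-M[:,0]*L+[0,0,.007]))
```

```text
3.5333 [0.4786 0.0875 0.1307] [ 0.6962  0.0297 -0.6664] [ 0.0625  0.066  -0.0062]
[ 0.9573 -0.289   0.0005] -0.29322331399054136
[368.3661 178.9096]
[368.9655 176.9817]
```

View pics/t2.png

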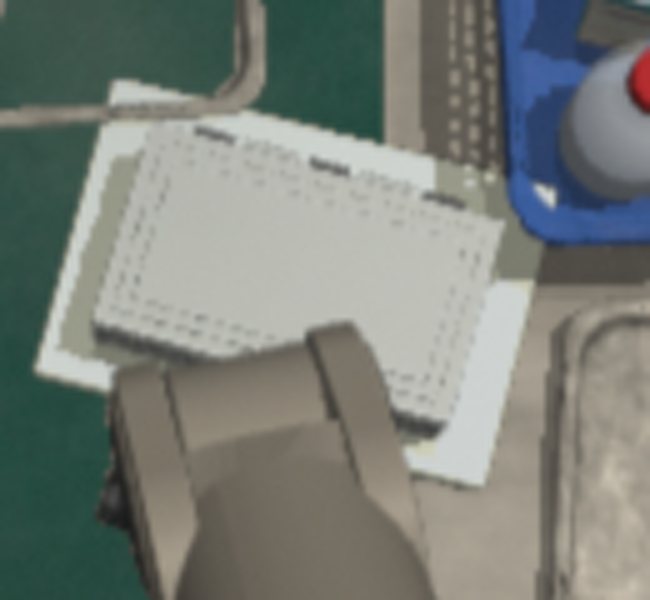

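Emit:
send_rows(slide=[[0,0,20],[0,0,35],[0,0,44],[0,0,48],[0,0,48],[0,0,48],[0,0,48],[0,0,48]], roll=[-0.7,-0.7,-0.7,-0.7,-0.7,-0.7,-0.7,-0.7], claw=[0,0,0,0,0,0,0,0])

```text
t: 4.25
eef_pos: [0.4791, 0.0944, 0.0835]
tool_rot: [0.001, 0.135, 0.991, 0.0]
contact_force: [-0.0, -1.0, -0.7]
gripper_width: 0.155
grasp_force: 60.2
```

Emit:
send_rows(slide=[[0,0,0.5],[0,0,1],[0,0,1.5],[0,0,2],[0,0,2],[0,0,2],[0,0,2],[0,0,2]], roll=[0,0,0,0,0,0,0,0], claw=[0,0,0,0,0,0,0,0])

```text
t: 4.92
eef_pos: [0.4786, 0.0941, 0.0808]
tool_rot: [-0.0, 0.135, 0.991, 0.0]
contact_force: [-0.7, 0.7, -0.7]
gripper_width: 0.158
grasp_force: 60.2
```

Run:
```python
from h import *
for i in range(2):
    o=bot.get_obs();print(o["t"],o["eef_pos"],o["contact_force"],o["torque"])
im=bot.read_camera("scene")[:,:,::-1]
cv2.imwrite("pics/s2.png",cv2.resize(im[140:260,300:440],None,fx=5,fy=5,interpolation=cv2.INTER_CUBIC))
m=bot.camera_model("scene")
for z in(.0735,.0795,.0855):
    print(z,[proj(m,np.array([.574,.0665,z])+a*np.array([.961,-.276,0])+b*np.array([.276,.961,0])) for a,b in((0,.095),(0,-.095),(.11,-.095))])
M=rot();print("tip",proj(m,o["eef_pos"]-M[:,0]*.107+[0,0,.006]),np.arctan2(-M[1,0],-M[0,0]))
```

```text
4.9167 [0.4786 0.0941 0.0808] [-0.6928  0.6628 -0.7202] [-0.0107  0.0261  0.0672]
4.9167 [0.4786 0.0941 0.0808] [-0.6928  0.6628 -0.7202] [-0.0107  0.0261  0.0672]
0.0735 [array([342.8431, 168.2153]), array([370.4268, 225.2757]), array([416.9489, 214.432 ])]
0.0795 [array([342.9265, 166.4255]), array([370.6564, 223.5092]), array([417.3953, 212.6525])]
0.0855 [array([343.0105, 164.6205]), array([370.8883, 221.7254]), array([417.846 , 210.8559])]
tip [359.0352 189.8676] -0.2713294516470022
```

View pics/s2.png

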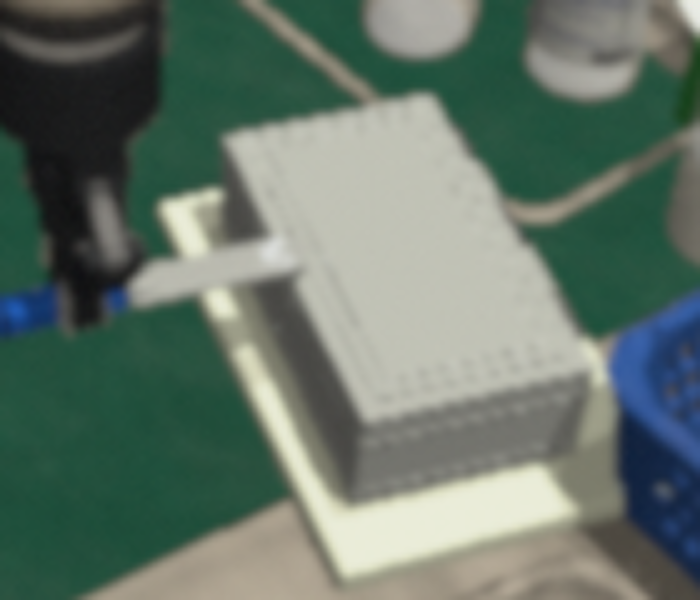

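The tip is at crop (297,258), just over the lid's front edge (225,140)–(365,425), lid corner heights suggest lid top ≈ 74–79 mm. Continue feeling down.

Emit:
send_rows(slide=[[0,0,0.5],[0,0,1],[0,0,1.5],[0,0,2],[0,0,2.5],[0,0,2.5],[0,0,2.5],[0,0,2.5]], roll=[0,0,0,0,0,0,0,0], claw=[0,0,0,0,0,0,0,0])

```text
t: 5.63
eef_pos: [0.4787, 0.0941, 0.0783]
tool_rot: [0.0, 0.135, 0.991, 0.0]
contact_force: [0.5, -0.8, -0.2]
gripper_width: 0.152
grasp_force: 60.2
```

Emit:
send_rows(slide=[[0,0,0.5],[0,0,1],[0,0,1.5],[0,0,2],[0,0,2],[0,0,2],[0,0,2],[0,0,2]], roll=[0,0,0,0,0,0,0,0], claw=[0,0,0,0,0,0,0,0])

```text
t: 6.3
eef_pos: [0.4786, 0.0941, 0.0763]
tool_rot: [0.0, 0.135, 0.991, 0.0]
contact_force: [0.3, 0.7, -0.8]
gripper_width: 0.157
grasp_force: 60.2
```

Emit:
send_rows(slide=[[0,0,0.5],[0,0,1],[0,0,1.5],[0,0,2],[0,0,2],[0,0,2],[0,0,2],[0,0,2]], roll=[0,0,0,0,0,0,0,0], claw=[0,0,0,0,0,0,0,0])

```text
t: 6.97
eef_pos: [0.4787, 0.0942, 0.0743]
tool_rot: [0.0, 0.135, 0.991, 0.0]
contact_force: [0.0, 0.1, -1.3]
gripper_width: 0.161
grasp_force: 60.2
```

Run:
```python
from h import *
o=bot.get_obs();print(o["eef_pos"],o["contact_force"],o["torque"])
```

```text
[0.4787 0.0942 0.0743] [ 0.0194  0.0576 -1.2534] [0.0157 0.0287 0.016 ]
```

Emit:
send_rows(slide=[[0,0,0.5],[0,0,1],[0,0,1.5],[0,0,1.5],[0,0,1.5],[0,0,1.5],[0,0,1.5],[0,0,1.5]], roll=[0,0,0,0,0,0,0,0], claw=[0,0,0,0,0,0,0,0])

```text
t: 7.63
eef_pos: [0.4787, 0.0942, 0.0728]
tool_rot: [0.0, 0.135, 0.991, 0.0]
contact_force: [-0.1, 0.0, -1.7]
gripper_width: 0.158
grasp_force: 60.2
```

Run:
```python
from h import *
o=bot.get_obs();print(o["eef_pos"],o["contact_force"],o["torque"])
```

```text
[0.4787 0.0942 0.0728] [-0.1484  0.0164 -1.6654] [ 0.0142 -0.0182 -0.0373]
```

Emit:
send_rows(slide=[[0,0,0.5],[0,0,1],[0,0,1.5],[0,0,1.5],[0,0,1.5],[0,0,1.5],[0,0,1.5],[0,0,1.5]], roll=[0,0,0,0,0,0,0,0], claw=[0,0,0,0,0,0,0,0])

```text
t: 8.3
eef_pos: [0.4786, 0.0941, 0.0713]
tool_rot: [0.0, 0.135, 0.991, 0.0]
contact_force: [-0.1, 0.1, -0.4]
gripper_width: 0.163
grasp_force: 60.3
```

Emit:
send_rows(slide=[[0,0,0.5],[0,0,1],[0,0,1.5],[0,0,1.5],[0,0,1.5],[0,0,1.5],[0,0,1.5],[0,0,1.5]], roll=[0,0,0,0,0,0,0,0], claw=[0,0,0,0,0,0,0,0])

```text
t: 8.97
eef_pos: [0.4787, 0.0942, 0.0699]
tool_rot: [0.0, 0.135, 0.991, 0.0]
contact_force: [-2.2, 0.7, 3.5]
gripper_width: 0.155
grasp_force: 60.7
```

Run:
```python
from h import *
o=bot.get_obs();print(o["eef_pos"],o["contact_force"],o["torque"])
```

```text
[0.4787 0.0942 0.0699] [-2.1534  0.723   3.475 ] [-0.0599 -0.048  -0.0572]
```

Emit:
send_rows(slide=[[0,0,-3],[10,0,-3],[25,0,-3],[25,0,0],[25,0,5.7],[25,0,5.7],[20,0,5.7],[15,0,5.7]], roll=[0,0,0,0,0,0,0,0], claw=[0,0,0,0,0,0,0,0])

```text
t: 9.63
eef_pos: [0.4649, 0.0979, 0.064]
tool_rot: [0.0, 0.135, 0.991, -0.0]
contact_force: [0.1, -0.6, -0.7]
gripper_width: 0.154
grasp_force: 60.3
```

Emit:
send_rows(slide=[[-2,0,0],[-4,0,0],[-5,0,0],[-5,0,0],[-5,0,0],[-5,0,0],[-5,0,0],[-5,0,0]], roll=[0,0,0,0,0,0,0,0], claw=[0,0,0,0,0,0,0,0])

```text
t: 10.3
eef_pos: [0.4688, 0.0969, 0.0641]
tool_rot: [-0.0, 0.135, 0.991, 0.0]
contact_force: [1.7, 0.5, -0.9]
gripper_width: 0.159
grasp_force: 60.3
```

Emit:
send_rows(slide=[[-1,0,0],[-2,0,0],[-3,0,0],[-3,0,0],[-3,0,0],[-3,0,0],[-3,0,0],[-3,0,0]], roll=[0,0,0,0,0,0,0,0], claw=[0,0,0,0,0,0,0,0])

```text
t: 10.97
eef_pos: [0.4719, 0.096, 0.0641]
tool_rot: [0.0, 0.135, 0.991, 0.0]
contact_force: [-0.9, 0.1, -1.0]
gripper_width: 0.149
grasp_force: 60.3
```

Emit:
send_rows(slide=[[-1,0,0],[-2,0,0],[-3,0,0],[-3,0,0],[-3,0,0],[-3,0,0],[-3,0,0],[-3,0,0]], roll=[0,0,0,0,0,0,0,0], claw=[0,0,0,0,0,0,0,0])

```text
t: 11.63
eef_pos: [0.4748, 0.0952, 0.0641]
tool_rot: [-0.0, 0.135, 0.991, 0.0]
contact_force: [0.4, -0.7, -0.8]
gripper_width: 0.159
grasp_force: 60.3
```

Run:
```python
from h import *
o=bot.get_obs();print(o["eef_pos"],o["contact_force"],o["torque"])
```

```text
[0.4748 0.0952 0.0641] [ 0.4358 -0.686  -0.7502] [-0.0118 -0.0099  0.0153]
```

Emit:
send_rows(slide=[[-1,0,0],[-2,0,0],[-2.5,0,0],[-2.5,0,0],[-2.5,0,0],[-2.5,0,0],[-2.5,0,0],[-2.5,0,0]], roll=[0,0,0,0,0,0,0,0], claw=[0,0,0,0,0,0,0,0])

```text
t: 12.3
eef_pos: [0.4772, 0.0945, 0.0641]
tool_rot: [0.0, 0.135, 0.991, 0.0]
contact_force: [0.4, -0.3, -1.0]
gripper_width: 0.153
grasp_force: 60.3
```

Run:
```python
from h import *
o=bot.get_obs();print(o["eef_pos"],o["contact_force"],o["torque"])
```

```text
[0.4772 0.0945 0.0641] [ 0.4213 -0.2545 -0.986 ] [-0.037   0.0233 -0.0426]
```

Emit:
send_rows(slide=[[-1,0,0],[-2,0,0],[-2.5,0,0],[-2.5,0,0],[-2.5,0,0],[-2.5,0,0],[-2.5,0,0],[-2.5,0,0]], roll=[0,0,0,0,0,0,0,0], claw=[0,0,0,0,0,0,0,0])

```text
t: 12.97
eef_pos: [0.4791, 0.0938, 0.064]
tool_rot: [-0.0, 0.135, 0.991, -0.0]
contact_force: [-2.7, 0.8, 0.1]
gripper_width: 0.159
grasp_force: 60.3
```

Run:
```python
from h import *
o=bot.get_obs();print(o["eef_pos"],o["contact_force"],o["torque"])
```

```text
[0.4791 0.0938 0.064 ] [-2.6948  0.828   0.0958] [-0.0237  0.5991 -0.0899]
```

Emit:
send_rows(slide=[[1.5,0,0],[1.5,4,0],[1.5,8,0],[1.5,12,0],[1.5,12,0],[0,12,0],[-1,12,0],[-1,12,0]], roll=[0,0,0,0,0,0,0,0], claw=[0,0,0,0,0,0,0,0])

```text
t: 13.63
eef_pos: [0.4808, 0.1031, 0.0632]
tool_rot: [-0.003, 0.137, 0.991, -0.002]
contact_force: [-8.3, -5.5, 2.3]
gripper_width: 0.152
grasp_force: 61.5
```

Run:
```python
from h import *
o=bot.get_obs();print(o["eef_pos"],o["contact_force"],o["torque"])
```

```text
[0.4808 0.1031 0.0632] [-8.3412 -5.4706  2.293 ] [-1.1999  1.464  -0.7775]
```

```bash
cat >> h.py <<'E'
def caseshift():
    a=cv2.imread("pics/top0.png");b=bot.read_camera("top")[:,:,::-1]
    f=lambda i:cv2.cvtColor(np.ascontiguousarray(i),cv2.COLOR_BGR2GRAY).astype(np.float32)
    out=[]
    for y,x in((122,332),(130,385)):
        s=np.s_[y:y+30,x:x+30];A=f(a)[s];B=f(b)
        r=cv2.matchTemplate(f(b)[y-4:y+34,x-4:x+34],A,cv2.TM_CCOEFF_NORMED);_,v,_,p=cv2.minMaxLoc(r)
        out.append((p[0]-4,p[1]-4,round(v,3),cv2.phaseCorrelate(A,B[s],cv2.createHanningWindow((30,30),cv2.CV_32F))))
    return out
E
python3 - <<'E'
from h import *
for l in caseshift(): print(l)
o=bot.get_obs();print(o["eef_pos"],o["contact_force"],o["torque"],o["q"])
E
```

```text
(0, 0, 0.999, ((-0.16346041076200812, -0.019649818342561076), 0.948667304250929))
(0, 0, 1.0, ((-0.0980588705848362, 0.031467293769022575), 0.9823829733000862))
[0.4808 0.1031 0.0632] [-7.7875 -5.3766  1.2371] [-1.213   1.4497 -0.781 ] [-0.487   0.4307  0.1814  2.1273 -0.1329  0.6007  1.0847]
```

Emit:
send_rows(slide=[[3,0,0],[6,0,0],[6,-6,0],[6,-12,0],[6,-18,0],[6,-24,0],[6,-24,0],[6,-24,0]], roll=[0,0,0,0,0,0,0,0], claw=[0,0,0,0,0,0,0,0])

```text
t: 14.35
eef_pos: [0.4717, 0.0832, 0.0642]
tool_rot: [0.0, 0.136, 0.991, 0.0]
contact_force: [0.4, 0.5, -1.1]
gripper_width: 0.156
grasp_force: 60.2
```

Emit:
send_rows(slide=[[-1,0,0],[-2,0,0],[-3,0,0],[-4,0,0],[-5,0,0],[-6,0,0],[-6,0,0],[-6,0,0]], roll=[0,0,0,0,0,0,0,0], claw=[0,0,0,0,0,0,0,0])

```text
t: 15.02
eef_pos: [0.4774, 0.082, 0.0641]
tool_rot: [0.0, 0.135, 0.991, 0.0]
contact_force: [0.0, 1.1, -0.4]
gripper_width: 0.156
grasp_force: 60.2
```

Run:
```python
from h import *
o=bot.get_obs();p=o["eef_pos"];f=o["contact_force"];print(o["t"],p,f,o["torque"]);print("u",p[0]*.963-p[1]*.268,"v",p[0]*.268+p[1]*.963,"fu",f[0]*.963-f[1]*.268,"fv",f[0]*.268+f[1]*.963,rot()[:,0])
```

```text
15.0167 [0.4774 0.082  0.0641] [ 0.0478  1.0507 -0.3869] [0.     0.0041 0.0305]
u 0.43776802104263296 v 0.20696310920966815 fu -0.23558188372846564 fv 1.0246232284012666 [-0.9634  0.268  -0.0001]
```

Emit:
send_rows(slide=[[-1,0,0],[-2,0,0],[-3,0,0],[-4,0,0],[-4,0,0],[-4,0,0],[-4,0,0],[-4,0,0]], roll=[0,0,0,0,0,0,0,0], claw=[0,0,0,0,0,0,0,0])

```text
t: 15.68
eef_pos: [0.4812, 0.081, 0.0641]
tool_rot: [0.0, 0.135, 0.991, 0.0]
contact_force: [-0.2, 0.2, -1.2]
gripper_width: 0.156
grasp_force: 60.2
```

```bash
cat > st.py <<'E'
from h import *
o=bot.get_obs();p=o["eef_pos"];f=o["contact_force"];print(o["t"],p,f,o["torque"]);print("u",p[0]*.963-p[1]*.268,"v",p[0]*.268+p[1]*.963,"fu",f[0]*.963-f[1]*.268,"fv",f[0]*.268+f[1]*.963)
E
python3 st.py
```

```text
15.6833 [0.4812 0.081  0.0641] [-0.1709  0.1623 -1.1562] [-0.0473 -0.0426 -0.0173]
u 0.44168044580204746 v 0.20694539354490354 fu -0.20807026009873453 fv 0.11046303396850157
```

Emit:
send_rows(slide=[[-1,0,0],[-2,0,0],[-3,0,0],[-4,0,0],[-5,0,0],[-6,0,0],[-6,0,0],[-6,0,0]], roll=[0,0,0,0,0,0,0,0], claw=[0,0,0,0,0,0,0,0])

```text
t: 16.35
eef_pos: [0.4871, 0.0793, 0.0641]
tool_rot: [0.0, 0.135, 0.991, 0.0]
contact_force: [-0.1, 0.6, -0.6]
gripper_width: 0.159
grasp_force: 60.2
```

```bash
python3 st.py
```

```text
16.35 [0.4871 0.0793 0.0641] [-0.0602  0.5767 -0.579 ] [ 0.0463 -0.0341 -0.0149]
u 0.4478122830426218 v 0.20691233106674195 fu -0.2125741994144389 fv 0.5392510944377257
```

Emit:
send_rows(slide=[[-2,0,0],[-4,0,0],[-6,0,0],[-8,0,0],[-10,0,0],[-10,0,0],[-10,0,0],[-10,0,0]], roll=[0,0,0,0,0,0,0,0], claw=[0,0,0,0,0,0,0,0], force=25)

```text
t: 17.02
eef_pos: [0.4966, 0.0766, 0.0641]
tool_rot: [-0.0, 0.135, 0.991, 0.0]
contact_force: [-0.8, 0.3, -0.9]
gripper_width: 0.156
grasp_force: 60.3
```

Emit:
send_rows(slide=[[0,0,1],[0,0,2],[0,0,3.5],[0,0,5],[-0.5,0,6.5],[-0.5,0,8],[-0.5,0,8],[-0.5,0,8]], roll=[0,0,0,0,0,0,0,0], claw=[0,0,0,0,0,0,0,0])

```text
t: 17.68
eef_pos: [0.4968, 0.0767, 0.0564]
tool_rot: [-0.0, 0.135, 0.991, 0.0]
contact_force: [-4.3, 1.2, 6.9]
gripper_width: 0.157
grasp_force: 61.5
```

```bash
python3 st.py; python3 -c "
from h import *
for l in caseshift(): print(l)"
```

```text
17.6833 [0.4968 0.0767 0.0564] [-4.262   1.1888  6.9256] [-0.0977  0.1957 -0.0578]
u 0.45785213717841616 v 0.2069706542606434 fu -4.422902414771524 fv 0.0026138052989572724
(0, 0, 1.0, ((-0.004529181445404262, -0.05492245622912861), 0.988962566388978))
(0, 0, 1.0, ((-0.044212301509888974, -0.08077722650877384), 0.9908828184339735))
```

Emit:
send_rows(slide=[[0.5,0,1.5],[0.5,0,3],[0.5,0,4.5],[0.5,0,6],[0.5,0,8],[0.5,0,8],[0.5,0,8],[0.5,0,8]], roll=[0,0,0,0,0,0,0,0], claw=[0,0,0,0,0,0,0,0], force=30)

```text
t: 18.4
eef_pos: [0.4966, 0.077, 0.0489]
tool_rot: [0.0, 0.135, 0.991, 0.0]
contact_force: [-4.3, 0.7, 13.1]
gripper_width: 0.152
grasp_force: 62.9
```

```bash
python3 st.py; python3 -c "
from h import *
for l in caseshift(): print(l)"
```

```text
18.4 [0.4966 0.077  0.0489] [-4.3113  0.6806 13.0905] [-0.1449  0.5016 -0.0502]
u 0.4576033018007417 v 0.20720945181272565 fu -4.334183389453871 fv -0.49997684502934137
(0, 0, 0.999, ((-0.0006658583598024848, 0.08300836413754986), 0.9347037556436327))
(0, 0, 0.999, ((-0.16105198900528173, -0.015225947304934095), 0.9898662877082824))
```

Emit:
send_rows(slide=[[0.3,0,1],[0.3,0,2],[0.3,0,3],[0.3,0,4],[0.3,0,5],[0.3,0,6],[0.3,0,6],[0.3,0,6]], roll=[0,0,0,0,0,0,0,0], claw=[0.05,0.05,0.05,0.05,0.05,0.05,0.05,0.05], force=35)

```text
t: 19.12
eef_pos: [0.4967, 0.0768, 0.0427]
tool_rot: [0.0, 0.135, 0.991, 0.0]
contact_force: [-2.1, -0.3, 8.4]
gripper_width: 0.154
grasp_force: 63.0
```

```bash
python3 st.py; python3 -c "
from h import *
for l in caseshift(): print(l)"
```

```text
19.1167 [0.4967 0.0768 0.0427] [-2.09   -0.2882  8.4134] [-0.2189 -0.0155 -0.0937]
u 0.45774874235109675 v 0.20702998199430078 fu -1.935418381068724 fv -0.8376089367469661
(0, 0, 0.997, ((0.2271874388662436, 0.14408169974908702), 0.8855540031856961))
(0, 0, 0.998, ((-0.13347319310237715, -0.1001754849659946), 0.953416777253151))
```

Emit:
send_rows(slide=[[0,0,1.5],[-0.5,0,3],[-1,0,4.5],[-1.5,0,6],[-2,0,7.5],[-2,0,9],[-2,0,10],[-2,0,10]], roll=[0,0,0,0,0,0,0,0], claw=[0,0,0,0,0,0,0,0])

```text
t: 19.83
eef_pos: [0.4978, 0.0765, 0.0322]
tool_rot: [-0.0, 0.135, 0.991, 0.0]
contact_force: [-4.3, 1.6, 5.9]
gripper_width: 0.155
grasp_force: 62.9
```

```bash
python3 st.py; python3 -c "
from h import *
for l in caseshift(): print(l)
im=bot.read_camera('scene')[:,:,::-1]
cv2.imwrite('pics/s3.png',cv2.resize(im[130:260,290:440],None,fx=4.5,fy=4.5,interpolation=cv2.INTER_CUBIC))"
```

```text
19.8333 [0.4978 0.0765 0.0322] [-4.2983  1.6055  5.8915] [-0.0122  0.1637  0.0229]
u 0.4588804467039214 v 0.20707145044367525 fu -4.569484739163532 fv 0.39412402370370025
(0, 0, 0.995, ((0.1695764847543728, 0.1738994316148723), 0.902523738278283))
(0, 0, 0.996, ((-0.05787333326344246, -0.21675809628682252), 0.929759395122528))
```

View pics/s3.png

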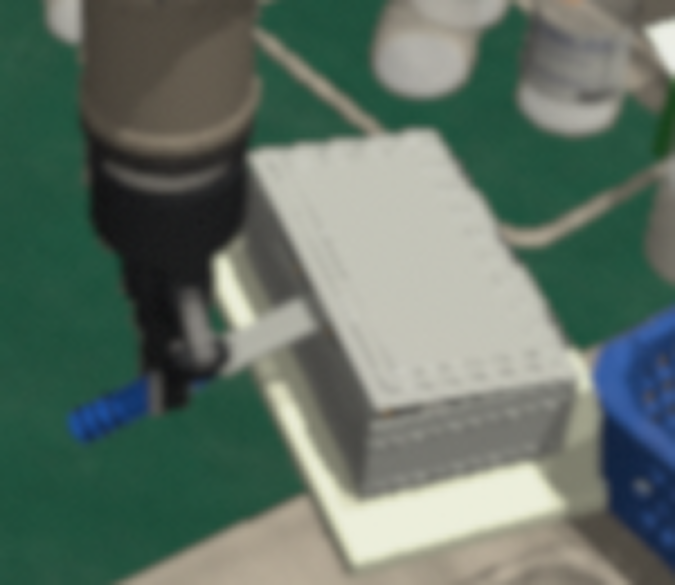

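The lid's front-right corner shows a dark gap (crop ~(390,410)); it is ajar, past the catch peak. Now a bit more levering, then lift with a firm grip.

Emit:
send_rows(slide=[[0,0,1.5],[-0.5,0,3],[-1,0,4],[-1,0,4],[-1,0,4],[-1,0,2],[-1,0,0],[-1,0,-2]], roll=[0,0,0,0,0,0,0,0], claw=[0,0,0,0,0,0,0,0], force=120)

```text
t: 20.6
eef_pos: [0.4987, 0.0762, 0.0339]
tool_rot: [-0.0, 0.135, 0.991, -0.0]
contact_force: [0.3, 0.7, -3.2]
gripper_width: 0.132
grasp_force: 118.2
```

Emit:
send_rows(slide=[[0,0,-1],[0,0,-2],[0,0,-4],[0,0,-6],[0,0,-8],[0,0,-8],[0,0,-8],[0,0,-8]], roll=[0,0,0,0,0,0,0,0], claw=[0,0,0,0,0,0,0,0], force=120)

```text
t: 21.27
eef_pos: [0.4993, 0.0758, 0.0421]
tool_rot: [0.0, 0.135, 0.991, -0.0]
contact_force: [1.0, -0.9, -2.6]
gripper_width: 0.139
grasp_force: 118.3
```

```bash
python3 st.py; python3 -c "
from h import *
for l in caseshift(): print(l)"
```

```text
21.2667 [0.4993 0.0758 0.0421] [ 1.0032 -0.9152 -2.6439] [-0.0016  0.0363 -0.0029]
u 0.4604789933987404 v 0.2067571263712899 fu 1.211324102777661 fv -0.612500848670712
(0, 0, 0.985, ((-0.3298197015887503, 0.1682900876493747), 0.9730191410912408))
(0, 0, 0.989, ((-0.13422032096769243, -0.13839231012446085), 0.9431896013683743))
```

Emit:
send_rows(slide=[[-3,0,-5],[-6,0,-10],[-10,0,-16],[-14,0,-23],[-18,0,-29],[-22,0,-35],[-26,0,-40],[-30,0,-45]], roll=[0,0,0,0,0,0,0,0], claw=[0,0,0,0,0,0,0,0])

```text
t: 21.98
eef_pos: [0.5289, 0.0678, 0.0879]
tool_rot: [0.0, 0.135, 0.991, 0.0]
contact_force: [-0.0, -0.4, -2.4]
gripper_width: 0.141
grasp_force: 118.4
```

```bash
python3 st.py; python3 -c "
from h import *
for l in caseshift(): print(l)
im=bot.read_camera('scene')[:,:,::-1]
cv2.imwrite('pics/s4.png',cv2.resize(im[100:260,290:450],None,fx=3.7,fy=3.7,interpolation=cv2.INTER_CUBIC))"
```

```text
21.9833 [0.5289 0.0678 0.0879] [-0.0075 -0.4481 -2.3595] [0.02   0.1915 0.0135]
u 0.491125423678487 v 0.2070148723325611 fu 0.11282126342548915 fv -0.4335075058604932
(0, 0, 0.84, ((0.04373241636658243, 0.24991796963425195), 0.8577033567428589))
(0, 0, 0.816, ((-0.2079074791042217, -0.10286400698218046), 0.7871727604336208))
```

View pics/s4.png

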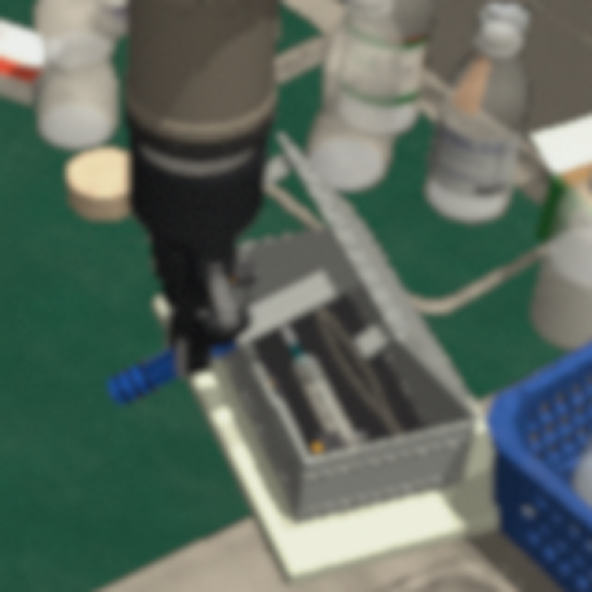

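The lid stands open about 0.8 rad on the tip (crop (340,275)), and the case is flat. Continue the arc.

Emit:
send_rows(slide=[[-6,0,-5],[-12,0,-9],[-18,0,-13],[-24,0,-17],[-31,0,-20],[-38,0,-22],[-45,0,-23],[-51,0,-24]], roll=[0,0,0,0,0,0,0,0], claw=[0,0,0,0,0,0,0,0])

```text
t: 22.75
eef_pos: [0.5783, 0.0539, 0.1113]
tool_rot: [0.0, 0.135, 0.991, 0.0]
contact_force: [-0.1, 0.1, -1.5]
gripper_width: 0.136
grasp_force: 118.6
```

```bash
python3 st.py
```

```text
22.75 [0.5783 0.0539 0.1113] [-0.0506  0.1135 -1.5007] [0.003  0.0585 0.0134]
u 0.5424458917429442 v 0.20691132729533807 fu -0.07911172456482397 fv 0.09572506460812047
```

Emit:
send_rows(slide=[[-4,0,-1],[-8,0,-1],[-12,0,-1],[-16,0,-1],[-20,0,-1],[-24,0,0],[-28,0,0],[-32,0,0]], roll=[0,0,0,0,0,0,0,0], claw=[0,0,0,0,0,0,0,0])

```text
t: 23.42
eef_pos: [0.6083, 0.0456, 0.111]
tool_rot: [-0.0, 0.135, 0.991, -0.0]
contact_force: [0.4, -0.2, -1.2]
gripper_width: 0.136
grasp_force: 118.6
```

Emit:
send_rows(slide=[[-4,0,0],[-4,0,0],[-4,0,0],[-4,0,0],[-4,0,0],[-4,0,0],[-4,0,0],[-4,0,0]], roll=[0,0,0,0,0,0,0,0], claw=[0,0,0,0,0,0,0,0])

```text
t: 24.08
eef_pos: [0.6115, 0.0447, 0.1109]
tool_rot: [-0.0, 0.135, 0.991, -0.0]
contact_force: [-4.4, 1.7, -1.5]
gripper_width: 0.138
grasp_force: 118.5
```

```bash
python3 st.py
```

```text
24.0833 [0.6115 0.0447 0.1109] [-4.4175  1.6926 -1.476 ] [ 0.2043  0.8104 -0.0027]
u 0.5768791029201068 v 0.20691151999619606 fu -4.707700567348915 fv 0.446065118287299
```

Lid rests at its stop. Withdraw and go to the tray.

Emit:
send_rows(slide=[[10,0,0],[25,0,-5],[45,0,-15],[65,0,-25],[85,0,-35],[105,0,-45],[118,0,-50],[118,0,-50]], roll=[0,0,0,0,0,0,0,0], claw=[0,0,0,0,0,0,0,0])

```text
t: 24.75
eef_pos: [0.4972, 0.0771, 0.1627]
tool_rot: [0.001, 0.135, 0.991, 0.001]
contact_force: [0.3, -1.3, -0.4]
gripper_width: 0.138
grasp_force: 118.5
```

Emit:
send_rows(slide=[[-9,-33,0],[-18,-66,0],[-27,-99,0],[-36,-132,0],[-45,-165,0],[-54,-198,0],[-63,-231,0],[-69,-247,0]], roll=[3,6,9,12,16,19,22,25], claw=[0,0,0,0,0,0,0,0])

```text
t: 25.42
eef_pos: [0.4986, -0.1861, 0.1617]
tool_rot: [0.002, 0.35, 0.937, -0.001]
contact_force: [-1.0, -0.2, -1.2]
gripper_width: 0.136
grasp_force: 118.5
```

Run:
```python
from h import *
togo([.492,-.179,.04]);o=bot.get_obs();print(o["t"],o["contact_force"])
im=bot.read_camera("scene")[:,:,::-1];t=bot.read_camera("top")[:,:,::-1]
W=np.zeros((600,800,3),np.uint8)
W[:600,:400]=cv2.resize(im[100:400,300:500],None,fx=2,fy=2);a=cv2.resize(t[100:300,310:510],None,fx=2,fy=2);W[:400,400:]=a
cv2.imwrite("pics/f1.png",W)
m=bot.camera_model("scene");print([proj(m,p) for p in([.509,-.193,.002],)])
```

```text
tcp [ 0.4986 -0.1861  0.1617] slide mm [ 10.1048   1.118  121.6988] toolx [-0.7546  0.6561 -0.0042] tooly [ 0.6561  0.7547 -0.0008]
25.4167 [-0.9719 -0.2484 -1.1687]
[array([402.4467, 310.2735])]
```

View pics/f1.png

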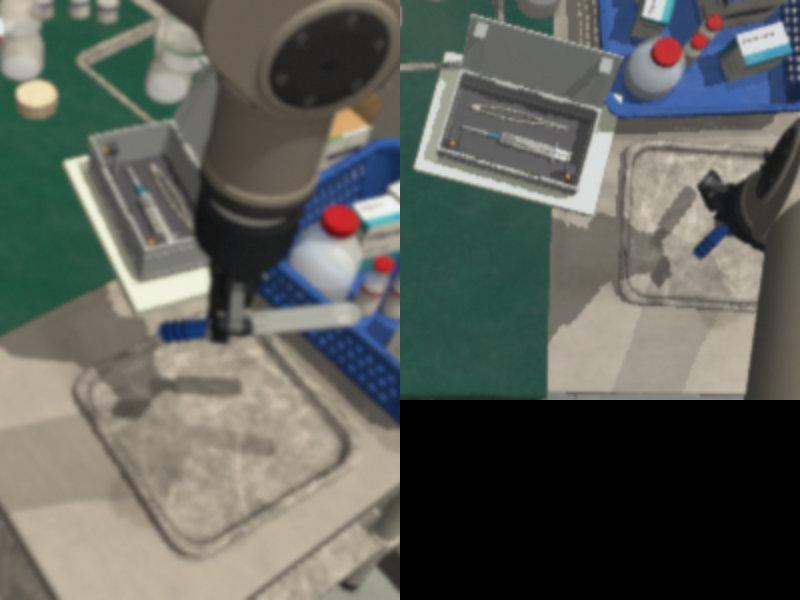

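The lid stands open by itself, the tray is empty below the spatula (top crop rim 622..,145–303). Lay it down.

Emit:
send_rows(slide=[[3,0,20],[6,1,45],[10,1,70],[10,1,95],[10,1,112],[10,1,122],[10,1,127],[10,1,127]], roll=[0,0,0,0,0,0,0,0], claw=[0,0,0,0,0,0,0,0], force=25)

```text
t: 26.18
eef_pos: [0.4917, -0.1724, 0.0335]
tool_rot: [-0.0, 0.346, 0.938, 0.0]
contact_force: [0.3, 0.8, -1.3]
gripper_width: 0.137
grasp_force: 118.6
```

Emit:
send_rows(slide=[[0,0,3],[0,0,6],[0,0,9],[0,0,12],[0,0,15],[0,0,18],[0,0,18],[0,0,18]], roll=[0,0,0,0,0,0,0,0], claw=[0,0,0,0,0,0,0,0], force=25)

```text
t: 26.85
eef_pos: [0.4935, -0.1717, 0.0175]
tool_rot: [0.001, 0.346, 0.938, 0.001]
contact_force: [0.3, 4.1, 12.7]
gripper_width: 0.137
grasp_force: 123.2
```

```bash
python3 st.py
```

```text
26.85 [ 0.4935 -0.1717  0.0175] [ 0.2928  4.1079 12.6502] [ 1.4949  0.4297 -0.1873]
u 0.5212981873419681 v -0.033094987145837834 fu -0.818993655784331 fv 4.034405268582593
```

Emit:
send_rows(slide=[[0,0,2],[0,0,4],[0,0,6],[0,0,8],[0,0,10],[0,0,10],[0,0,10],[0,0,10]], roll=[0,0,0,0,0,0,0,0], claw=[0,0,0,0,0,0.4,0.4,0.4])

```text
t: 27.52
eef_pos: [0.4915, -0.1731, 0.0062]
tool_rot: [0.0, 0.346, 0.938, -0.0]
contact_force: [0.1, -0.0, 0.6]
gripper_width: 0.4
grasp_force: 0.0
```

Emit:
send_rows(slide=[[0,0,0],[0,0,-10],[0,0,-30],[0,0,-70],[0,0,-110],[0,0,-150],[0,0,-190],[0,0,-190]], roll=[0,0,0,0,0,0,0,0], claw=[0.5,0.5,0.5,0.5,0.5,0.5,0.5,0.5])

```text
t: 28.18
eef_pos: [0.4955, -0.1748, 0.2042]
tool_rot: [0.006, 0.347, 0.938, 0.001]
contact_force: [1.4, 0.0, -0.3]
gripper_width: 0.499
grasp_force: 0.0
```

Emit:
send_rows(slide=[[20,0,0],[40,0,0],[40,0,0],[40,0,0],[40,0,0],[40,0,0],[40,0,0],[40,0,0]], roll=[0,0,0,0,0,0,0,0], claw=[0.5,0.5,0.5,0.5,0.5,0.5,0.5,0.5])

```text
t: 28.85
eef_pos: [0.4615, -0.1474, 0.196]
tool_rot: [-0.0, 0.347, 0.938, -0.0]
contact_force: [-0.0, -0.2, 0.1]
gripper_width: 0.5
grasp_force: 0.0
```

```bash
python3 st.py
python3 - <<'E'
from h import *
m=bot.camera_model("scene");im=bot.read_camera("scene")
h=cv2.cvtColor(im,cv2.COLOR_RGB2HSV);k=cv2.inRange(h,(100,140,60),(125,255,255));k[:, 420:]=0;k[:250]=0
ys,xs=np.nonzero(k);print("blue handle px",xs.min() if len(xs) else None,[ (xs[i],ys[i]) for i in (xs.argmin(),xs.argmax())])
for i in (xs.argmin(),xs.argmax()): print(pix2w(m,(xs[i],ys[i]),.012))
cv2.imwrite("pics/end.png",cv2.resize(im[140:400,310:500,::-1],None,fx=3,fy=2.3))
E
```

```text
28.85 [ 0.4615 -0.1474  0.196 ] [-0.0087 -0.2165  0.0611] [0.036  0.0214 0.0101]
u 0.483907731115653 v -0.01829821422045981 fu 0.04960393710154992 fv -0.21085863505293737
blue handle px 362 [(np.int64(362), np.int64(300)), (np.int64(401), np.int64(302))]
[ 0.4497 -0.135   0.012 ]
[ 0.5138 -0.1807  0.012 ]
```

```bash
python3 -c "
from station import bot
print(bot.hand_in())"
```

```text
the job is handed in; nothing more can be done
None
```

The lid was levered off its catches through the vent gap, which lies to the right (case −y) of centre. I pushed it over until it stayed open by itself, laid the spatula in the tray, and handed the job in at about 29 s. I checked the spatula's final position by measurement only, and hand-in gave no verdict.

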